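# Two-button tin dispenser on the buffet counter

## Robot

A 6-joint arm with a two-finger parallel gripper is mounted at the origin on the work surface. World frame = base frame: x ahead of the robot, y to its left, z up, the work surface at z = 0. Lengths are in mm, angles in rad, forces in N, time in s.
With the tool pointing down it reaches from about 275 to 750 mm from the base axis. Payload 10.2 kg.
Tool frame: the origin (TCP) lies midway between the tips of the shut fingers; the grasp point (between the pads) lies 19 mm behind it (ctrl.tcp_to_grasp is the z of the grasp point in the tool frame, in mm); z points along the fingers, y is the direction in which the jaws open and shut (so a half turn about z gives the same grasp; the last joint's range is limited). The gripper opens to 85 mm and grips with 20 to 120 N. Pads are 22 mm wide; open, the fingers measure 114 mm over their backs; the gripper's body (76 mm by 85 mm) begins 54 mm behind the grasp point. The pads swing forward as they close: fully open they stand 13 mm farther back than shut.
Start: joints at [0.952, 0.313, 1.498, -0, 1.331, -0.223], TCP at [202.425, 484.412, 231.294] pointing down, gripper open.
Joint ranges: [-2.94, 2.94], [-0.97, 2.17], [0.19, 2.56], [-1.23, 4.37], [0.02, 3.11], [-2.88, 2.88]. Speed limits (rad/s): [2.39, 2.39, 3.01, 3.14, 3.14, 3.14].

## Interface

Orientations are given as a unit quaternion [w, x, y, z].
In Python, from rig import sensors, capture, order, ctrl gives the robot as it stands. The module is installed in compiled form; this text tells all that it offers.
- The arm moves only by the tool play_rows, never from a script. Its argument "deltas" is a list of rows, each a list of 7 numbers: the shift along the world's x, y, z in units of 40 mm (1.0 is 40 mm), then the turn, a rotation vector about the world's x, y, z in units of 6 degrees (1.0 is 6 degrees), then the opening, from -1 (shut) to 1 (fully open). A call has 1 to 8 rows; each row shifts and turns the commanded pose from where the row before left it; what a row does not reach is not made up. A row lasts 1/12 s, in which the tool goes at most 41.7 mm and 7.16 degrees, less where a joint would pass 70% of its speed; a pose out of reach is approached as far as the arm can. A call is refused whole if a number of a shift passes 1 or a number of a turn 1, either way. A call with a gripper value outside its range is refused whole. The fingers move at their own pace and stop on an object; "squeeze" is the grip in N (left out, the last holds). Time passes only in rows, so rows that do not move let the fingers close. It gives the time, the measured TCP pose, the force and the opening at its end, in the units of the state.
- sensors.sense(): the state, without advancing time (a new reading comes with each control period).
- capture(name): name is "scene" or "top"; returns a dict with "pixels" (480x640x3 uint8, red, green, blue), "z_map" (480x640 float32, mm along the optical axis (not along the pixel's ray), 0 where there is no reading), "fx", "fy", "cx", "cy" (pixels), "eye" and "rotation" of the camera in the world. Camera axes: x right, y down, z forward; pixel columns grow to the right and rows downward; lengths in mm; the calibration is good to about 2 mm. A picture is of the moment at which its call begins.
- order.finish_job(): hands the job in, once; it reports no verdict.
The state is a dict: "time_s": time; "joints": joint angles; "dq": joint speeds; "tau": joint torques, N m; "eef_pos": TCP position; "ee_rot": TCP orientation; "force": force on the tool from outside, world axes, zero at the start; "wrist_torque": the same for the moment, N m; "grip_width": opening from 0.0 (shut) to 1.0 (fully open).
Only numpy, scipy, OpenCV 4.12 (cv2) and the standard library are available. Lean on these libraries where they do the work, as an engineer would, in place of code of your own. Each camera call takes 0.05 s, during which the arm holds its last target. There are 200 camera calls.

## Task

Let the red tin out of its dispenser for the guests: press the dispenser's two orange buttons together, one fingertip on each (never one button alone), and keep both down until the tin has rolled out and lies in the catch tray. Then let both buttons come up again and move clear. Do not touch or lift the tins, leave the green dispenser alone, and do not disturb the other things on the counter.

Things in the scene. Friction and masses are not known exactly. Their poses are not given: they have to be found in the camera images.
- dispenser_red: Fixed aluminium tin dispenser, 232 mm long (x), 124 wide, 106 high. It holds the red tin and its cheeks and bridge front carry red panels. Origin on the counter below the mid-point of its two buttons; x runs down the open chute (falls 8 degrees, away from the robot), y left, z up. Tin waits at x = -50 mm behind two brass gates; once out it lies at x = +105 mm in the catch tray.
- red_left_top (a point): Centre of the top of the left button: round, orange, 30 mm across, on a bridge over the chute at x = 0, y = +31 mm of the red dispenser (the two centres are 62 mm apart); 106 mm above the counter when up, 98 when fully down (bridge top at 94). Nothing on the dispenser stands higher.
- red_left (a joint): Press of that button straight down in m: 0 up, 0.008 fully down. Moves from 1.2 N, fully down at 4 N, springs back. It lowers the gate on its own side by the same amount; a gate stands 5 mm proud, so both buttons must be down over 5 mm at once for the tin to roll; it is out about half a second later.
- red_right_top (a point): Centre of the top of the right button: round, orange, 30 mm across, on a bridge over the chute at x = 0, y = -31 mm of the red dispenser (the two centres are 62 mm apart); 106 mm above the counter when up, 98 when fully down (bridge top at 94). Nothing on the dispenser stands higher.
- red_right (a joint): Press of that button straight down in m: 0 up, 0.008 fully down. Moves from 1.2 N, fully down at 4 N, springs back. It lowers the gate on its own side by the same amount; a gate stands 5 mm proud, so both buttons must be down over 5 mm at once for the tin to roll; it is out about half a second later.
- tin_red: Sealed red tin with a white band, 44 mm across, 86 mm long, 0.11 to 0.21 kg, lying across the chute of the red dispenser; origin at its centre, y along its axis. Not to be touched or lifted.
- dispenser_green: Fixed aluminium tin dispenser, 232 mm long (x), 124 wide, 106 high. It holds the green tin and its cheeks carry green panels; to be left alone. Origin on the counter below the mid-point of its two buttons; x runs down the open chute (falls 8 degrees, away from the robot), y left, z up. Tin waits at x = -50 mm behind two brass gates; once out it lies at x = +105 mm in the catch tray.
- green_left_top (a point): Centre of the top of the left button: round, orange, 30 mm across, on a bridge over the chute at x = 0, y = +31 mm of the green dispenser (the two centres are 62 mm apart); 106 mm above the counter when up, 98 when fully down (bridge top at 94). Nothing on the dispenser stands higher.
- green_left (a joint): Press of that button straight down in m: 0 up, 0.008 fully down. Moves from 1.2 N, fully down at 4 N, springs back. It lowers the gate on its own side by the same amount; a gate stands 5 mm proud, so both buttons must be down over 5 mm at once for the tin to roll; it is out about half a second later.
- green_right_top (a point): Centre of the top of the right button: round, orange, 30 mm across, on a bridge over the chute at x = 0, y = -31 mm of the green dispenser (the two centres are 62 mm apart); 106 mm above the counter when up, 98 when fully down (bridge top at 94). Nothing on the dispenser stands higher.
- green_right (a joint): Press of that button straight down in m: 0 up, 0.008 fully down. Moves from 1.2 N, fully down at 4 N, springs back. It lowers the gate on its own side by the same amount; a gate stands 5 mm proud, so both buttons must be down over 5 mm at once for the tin to roll; it is out about half a second later.
- tin_green: Sealed green tin with a white band, 44 mm across, 86 mm long, 0.11 to 0.21 kg, lying across the chute of the green dispenser; origin at its centre, y along its axis. Not to be touched or lifted.
- mug: White mug, 72 mm across, 85 mm high, between the dispensers; bystander, origin at its underside. Leave it standing.
- milk_bottle: White milk bottle with red cap, 60 mm across, 170 mm high; bystander, origin at its underside. Leave it standing.
- pickle_jar: Green glass jar of pickles, 84 mm across, 120 mm high; bystander, origin at its underside. Leave it standing.
- spatula: Metal spatula lying flat, 270 mm long; bystander, origin at its underside, mid-length. Leave it lying.
- serviettes: Red box of serviettes, 100 x 140 x 50 mm; bystander, origin at its underside. Leave it standing.
- cup: Blue cup, 80 mm across, 80 mm high; bystander, origin at its underside. Leave it standing.

How it is judged (in metres and radians):
On the way, in this order (a step that is already met when the one before it is completed fails the run):
1. both buttons of the red dispenser are down together (value of joint each of red_left, red_right above 0.004 m), for 0.1 s.
2. the red tin lies in the catch tray while both buttons are still held down (x of tin_red in the frame of dispenser_red above 0.09 m and value of joint each of red_left, red_right above 0.003 m), for 0.1 s.
At the end, for the whole second after the job is handed in: The red tin lies at rest in the catch tray of its dispenser (centre 90 to 125 mm down the chute from the buttons, below 50 mm height), both red-dispenser buttons are up again (within 1 mm), and the green tin is still behind its gates (x of tin_red in the frame of dispenser_red between 0.09 and 0.125 m and z of tin_red in the frame of dispenser_red below 0.05 m and linear speed of tin_red below 0.02 m/s and value of joint each of red_left, red_right below 0.001 m and x of tin_green in the frame of dispenser_green below -0.035 m); the robot touches nothing.
It fails at once if one button of the red dispenser is pressed (over 6 mm) while the other is still up (under 1 mm) ((value of joint red_left above 0.006 m and value of joint red_right below 0.001 m) or (value of joint red_right above 0.006 m and value of joint red_left below 0.001 m)).
It fails at once if the robot touches a tin (contact force between any of the fingers, the arm and tin_red above 0.5 N or contact force between any of the fingers, the arm and tin_green above 0.5 N).
It fails at once if a tin is lifted (its centre above 80 mm) (height (world z) of any of tin_red, tin_green above 0.08 m).
It fails at once if a button of the green dispenser is pressed (over 3 mm) or its tin moves 30 mm (value of joint any of green_left, green_right above 0.003 m or distance of tin_green from where it was at the start of the episode above 0.03 m).
It fails at once if a bystander is moved more than 30 mm or tipped (distance of any of mug, milk_bottle, pickle_jar, spatula, serviettes, cup from where it was at the start of the episode above 0.03 m or angle between any of mug, milk_bottle, pickle_jar, serviettes, cup's own z axis and vertical above 0.4 rad).
It also fails if it takes over 32 s, if anything falls off the work surface, if the arm or the gripper's body presses on something with over 40 N, if the wrist force passes 120 N, or if a joint passes its speed limit or range.

## Working session

There is one attempt and no reset: what is moved stays moved. The work goes in short steps, Python scripts to look and compute and a tool call to move; the robot and the scene stay as the last step left them, time stands still between calls to the robot, and variables do not carry over. Pictures are saved under pics/ and viewed, about 8 in all and at most 12, crops included, and the job is handed in when it is done.

Besides the shell and the picture viewer there is one more tool, called after "Call:" as name([rows], argument=value, ...), one row to a line, values as JSON. play_rows: Moves the arm, as the interface text tells. Its arguments: {"type":"object","properties":{"deltas":{"type":"array","items":{"type":"array","items":{"type":"number"}}},"squeeze":{"type":"number"}},"required":["deltas"]}

```bash
mkdir -p pics; cat > h.py <<'E'
import numpy as np, cv2
from rig import sensors, capture, order, ctrl
def snap(name,f):
    c=capture(name); np.savez('pics/'+f+'.npz',**c); cv2.imwrite('pics/'+f+'.png',c['pixels'][:,:,::-1]); return c
def world(c,u,v,z=None):
    R=np.array(c['rotation']);e=np.array(c['eye'])
    d=R@np.array([(u-c['cx'])/c['fx'],(v-c['cy'])/c['fy'],1.])
    k=c['z_map'][int(round(v)),int(round(u))] if z is None else (z-e[2])/d[2]
    return e+k*d
E
python3 - <<'E'
from h import *
s=sensors.sense();print(s)
for n in('scene','top'):
    c=snap(n,n+'0');print(n,c['eye'],c['rotation'],c['fx'],c['cx'])
E
```

```text
{'time_s': 0.0, 'joints': array([ 9.51572262e-01,  3.13442199e-01,  1.49842197e+00,  1.09402870e-06,
        1.33097184e+00, -2.23420237e-01]), 'dq': array([-0.00114413, -0.00269928, -0.0011205 ,  0.00011988,  0.00065023,
        0.00105912]), 'tau': array([-2.94603024e-04, -4.12276483e+01, -2.59739345e+01, -2.52772115e-04,
        4.33204608e-03,  1.50534271e-05]), 'eef_pos': array([202.28904885, 484.19786693, 230.7447477 ]), 'ee_rot': array([-2.54729784e-04,  1.96612721e-01,  9.80481031e-01, -5.67092077e-04]), 'force': array([ 0.46099786, -0.38384011, -1.57648853]), 'wrist_torque': array([ 0.02844843,  0.02452536, -0.0098202 ]), 'grip_width': 1.0027948406983533}
scene [1058.81368081  841.43973401  727.30001478] [-0.10834783  0.21006604  0.8543501  -0.4628379 ] 452.5311621046652 320.7895311724491
top [ 307.61940664  -19.20848904 1699.33055864] [ 0.07076125 -0.702376    0.70581581 -0.05903261] 588.954853953675 321.07949106194076
```

```bash
sed -i "s/R=np.array(c\['rotation'\]);/q=c['rotation'];R=Rot.from_quat([q[1],q[2],q[3],q[0]]).as_matrix();/; 1a from scipy.spatial.transform import Rotation as Rot" h.py; cat h.py
```

```text
import numpy as np, cv2
from scipy.spatial.transform import Rotation as Rot
from rig import sensors, capture, order, ctrl
def snap(name,f):
    c=capture(name); np.savez('pics/'+f+'.npz',**c); cv2.imwrite('pics/'+f+'.png',c['pixels'][:,:,::-1]); return c
def world(c,u,v,z=None):
    q=c['rotation'];R=Rot.from_quat([q[1],q[2],q[3],q[0]]).as_matrix();e=np.array(c['eye'])
    d=R@np.array([(u-c['cx'])/c['fx'],(v-c['cy'])/c['fy'],1.])
    k=c['z_map'][int(round(v)),int(round(u))] if z is None else (z-e[2])/d[2]
    return e+k*d
```

View pics/top0.png

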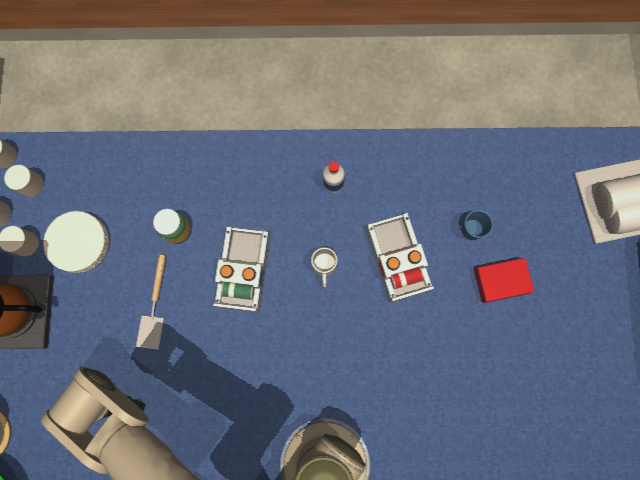

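View pics/scene0.png

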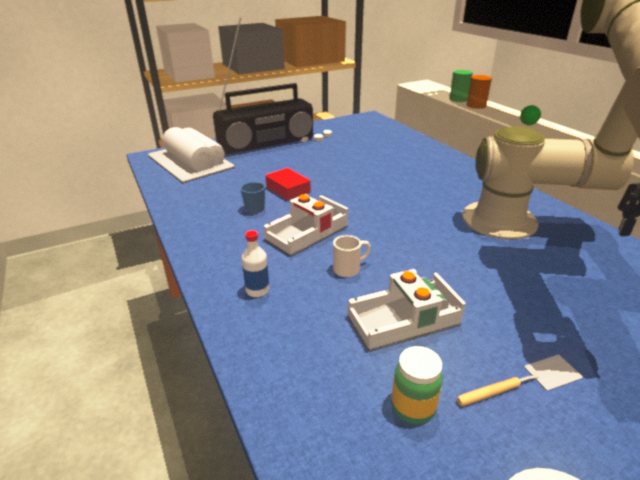

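The top view shows the red dispenser with buttons at about (393,263) and (414,257) and the tin at (408,277). The green dispenser's buttons are at (227,271) and (249,274), with the mug between at (324,262).

```bash
python3 - <<'E'
from h import *
c=dict(np.load('pics/top0.npz'))
def btn(c,x0,x1,y0,y1):
    hsv=cv2.cvtColor(c['pixels'],cv2.COLOR_RGB2HSV)
    m=cv2.inRange(hsv,(5,140,100),(22,255,255)); k=np.zeros_like(m);k[y0:y1,x0:x1]=m[y0:y1,x0:x1]
    n,l,st,ce=cv2.connectedComponentsWithStats(k); return [(ce[i],st[i,4]) for i in range(1,n) if st[i,4]>15]
for n,box in(('top',(200,440,240,285)),('scene',(290,440,190,300))):
    c=dict(np.load(f'pics/{n}0.npz'))
    for ce,a in btn(c,*box): print(n,ce.round(1),a,world(c,*ce).round(1),world(c,*ce,z=106 if n=='top' else 104).round(1))
i=cv2.resize(cv2.imread('pics/top0.png')[200:310,350:450],None,fx=5,fy=5,interpolation=cv2.INTER_CUBIC)
cv2.imwrite('pics/crop1.png',i)
E
```

```text
top [414.6 256.4] 95 [ 557.7 -248.2  106.7] [ 557.8 -248.3  106. ]
top [393.  262.9] 95 [ 540.8 -189.5  102.7] [ 540.3 -189.1  106. ]
top [225.9 270.8] 95 [521.8 268.3 100.4] [521.  267.3 106. ]
top [248.1 273.5] 95 [512.6 205.6 111. ] [513.2 206.3 106. ]
scene [303.4 197.2] 69 [ 560.1 -248.5  103.4] [ 560.6 -247.4  104. ]
scene [318.4 204.8] 65 [ 544.1 -181.6  105.9] [ 542.5 -184.6  104. ]
scene [408.  276.3] 110 [517.4 209.1 103.1] [518.2 210.1 104. ]
scene [422.5 292.8] 126 [526.8 272.8 105.3] [525.7 271.6 104. ]
```

View pics/crop1.png

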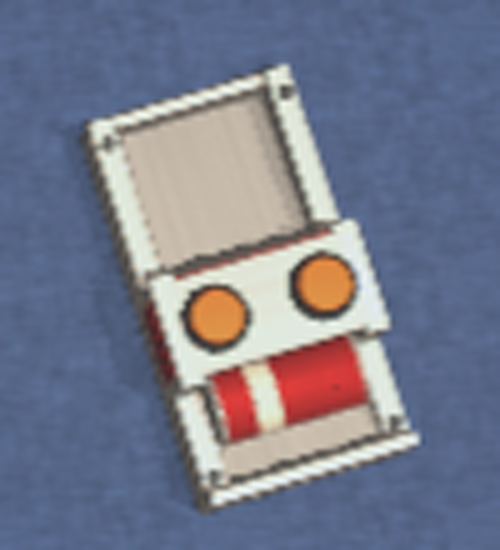

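Call:
play_rows([
  [0.36,-0.73,0,0,0,0.27,0.12],
  [0.36,-0.73,0,0,0,0.27,0.12],
  [0.36,-0.73,0,0,0,0.27,0.12],
  [0.36,-0.73,0,0,0,0.27,0.12],
  [0.36,-0.73,0,0,0,0.27,0.12],
  [0.36,-0.73,0,0,0,0.27,0.12],
  [0.36,-0.73,0,0,0,0.27,0.12],
  [0.36,-0.73,0,0,0,0.27,0.12],
])

```text
time_s: 0.77
eef_pos: [317.8, 249.3, 231.2]
ee_rot: [-0.0, 0.084, 0.996, -0.0]
force: [0.4, 0.7, -0.1]
grip_width: 0.561
```

Call:
play_rows([
  [0.36,-0.73,0,0,0,0.27,0.12],
  [0.36,-0.73,0,0,0,0.27,0.12],
  [0.36,-0.73,0,0,0,0.27,0.12],
  [0.36,-0.73,0,0,0,0.27,0.12],
  [0.36,-0.73,0,0,0,0.27,0.12],
  [0.36,-0.73,0,0,0,0.27,0.12],
  [0.36,-0.73,0,0,0,0.27,0.12],
  [0.36,-0.73,0,0,0,0.27,0.12],
])

```text
time_s: 1.43
eef_pos: [433.1, 15.6, 231.1]
ee_rot: [-0.0, -0.029, 1.0, 0.0]
force: [0.7, 0.4, 0.8]
grip_width: 0.56
```

Call:
play_rows([
  [0.36,-0.73,0,0,0,0.27,0.12],
  [0.36,-0.73,0,0,0,0.27,0.12],
  [0.36,-0.73,0,0,0,0.27,0.12],
  [0.36,-0.73,0,0,0,0.27,0.12],
  [0.36,-0.73,0,0,0,0.27,0.12],
  [0.36,-0.73,0,0,0,0.27,0.12],
  [0.36,-0.73,0,0,0,0.27,0.12],
  [0,0,0,0,0,0,0.12],
])

```text
time_s: 2.1
eef_pos: [534.6, -191.6, 230.0]
ee_rot: [-0.0, -0.126, 0.992, -0.0]
force: [0.5, -0.5, -0.5]
grip_width: 0.558
```

Call:
play_rows([
  [0.19,-0.33,-0.4,0,0,0.17,0.12],
  [0.18,-0.33,-0.5,0,0,0.17,0.12],
  [0,0,-0.6,0,0,0,0.12],
  [0,0,-0.6,0,0,0,0.12],
  [0,0,-0.15,0,0,0,0.12],
  [0,0,0,0,0,0,0.12],
])

```text
time_s: 2.6
eef_pos: [547.6, -212.8, 139.8]
ee_rot: [-0.001, -0.145, 0.989, 0.001]
force: [0.4, -0.0, 0.4]
grip_width: 0.56
```

```bash
python3 - <<'E'
from h import *
print(sensors.sense()['eef_pos'])
a=snap('scene','scene1');b=snap('top','top1')
i=cv2.resize(a['pixels'][130:260,250:370,::-1],None,fx=4.6,fy=4.6,interpolation=cv2.INTER_CUBIC)
j=cv2.resize(b['pixels'][200:310,350:450,::-1],None,fx=2.3,fy=2.3,interpolation=cv2.INTER_CUBIC)
o=np.zeros((598,800,3),np.uint8);o[:i.shape[0],:i.shape[1]]=i;o[:j.shape[0],570:570+j.shape[1]]=j
cv2.imwrite('pics/near1.png',o)
E
```

```text
[ 547.61174491 -212.83717917  139.75281339]
```

View pics/near1.png

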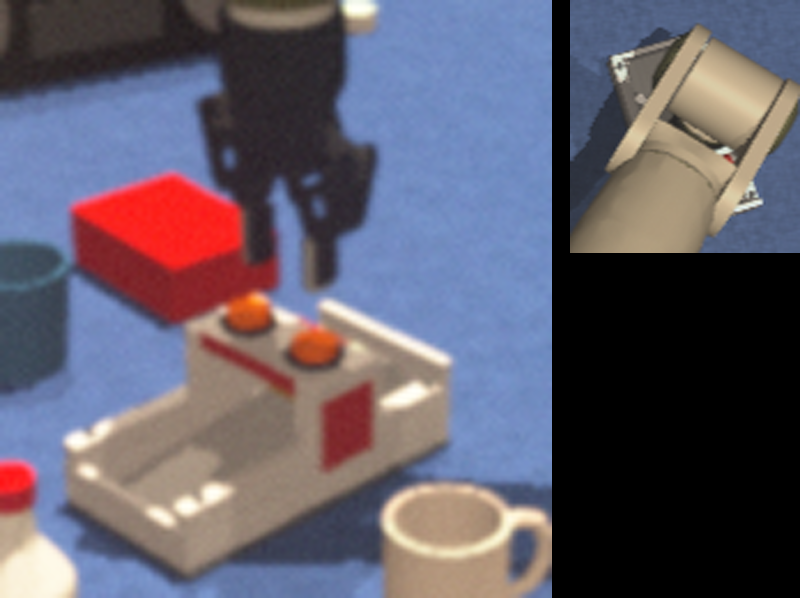

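```bash
python3 - <<'E'
from h import *
c=dict(np.load('pics/scene1.npz'))
for u,v in((305.9,184),(319.1,189)):
    print(world(c,u,v).round(1))
for u,v in((305.9,187.3),(319.1,192.7)):
    print([world(c,u,v,z=z).round(1) for z in (140,145,150)])
E
```

```text
[ 555.7 -237.3  150.5]
[ 543.6 -177.   158. ]
[array([ 556.1, -237.2,  140. ]), array([ 560.4, -228. ,  145. ]), array([ 564.6, -218.9,  150. ])]
[array([ 538. , -188.3,  140. ]), array([ 542.4, -179.6,  145. ]), array([ 546.9, -170.8,  150. ])]
```

Call:
play_rows([
  [0.06,-0.12,-0.2,0,0,0,0.12],
  [0,0,-0.4,0,0,0,0.12],
  [0,0,-0.1,0,0,0,0.12],
  [0,0,0,0,0,0,0.12],
  [0,0,0,0,0,0,0.12],
])

```text
time_s: 3.12
eef_pos: [551.1, -218.6, 113.9]
ee_rot: [0.0, -0.145, 0.989, -0.0]
force: [0.3, -0.1, 0.2]
grip_width: 0.561
```

```bash
python3 - <<'E'
from h import *
s=sensors.sense();print(s['eef_pos'],s['ee_rot'],s['force'])
a=snap('scene','scene2')
cv2.imwrite('pics/near2.png',cv2.resize(a['pixels'][160:250,260:360,::-1],None,fx=6.5,fy=6.5,interpolation=cv2.INTER_CUBIC))
E
```

```text
[ 551.10037284 -218.58135725  113.93693812] [ 2.88719224e-04 -1.44561202e-01  9.89495785e-01 -2.58740442e-04] [ 0.25777794 -0.05377932  0.21452003]
```

View pics/near2.png

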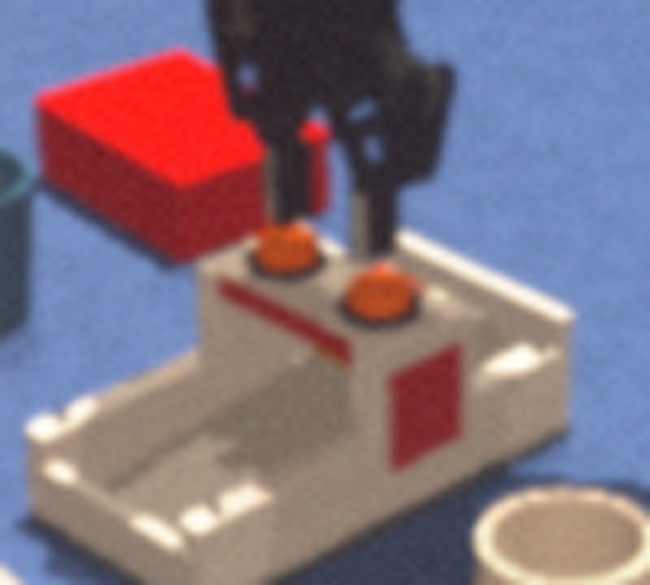

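Both tips stand over their buttons: they show at about (288,220) and (373,253), with the buttons at (287,245) and (380,290). The spread is slightly small, so I'll open a touch and descend gently.

Call:
play_rows([
  [0,0,-0.1,0,0,0,0.18],
  [0,0,-0.1,0,0,0,0.18],
  [0,0,0,0,0,0,0.18],
])

```text
time_s: 3.42
eef_pos: [550.6, -218.2, 104.6]
ee_rot: [-0.0, -0.145, 0.989, 0.0]
force: [0.2, 0.1, -0.3]
grip_width: 0.591
```

Call:
play_rows([
  [0,0,-0.05,0,0,0,0.18],
  [0,0,-0.05,0,0,0,0.18],
  [0,0,0,0,0,0,0.18],
])

```text
time_s: 3.67
eef_pos: [550.9, -218.4, 101.2]
ee_rot: [0.0, -0.145, 0.989, -0.0]
force: [-0.8, -0.3, 1.7]
grip_width: 0.588
```

Call:
play_rows([
  [0,0,-0.05,0,0,0,0.18],
  [0,0,0,0,0,0,0.18],
])

```text
time_s: 3.83
eef_pos: [550.9, -218.4, 99.4]
ee_rot: [0.0, -0.145, 0.989, -0.0]
force: [-0.4, 0.6, 4.3]
grip_width: 0.589
```

```bash
python3 - <<'E'
from h import *
s=sensors.sense();print(s['eef_pos'],s['force'],s['wrist_torque'])
a=snap('scene','scene3')
cv2.imwrite('pics/near3.png',cv2.resize(a['pixels'][170:230,280:350,::-1],None,fx=9,fy=9,interpolation=cv2.INTER_CUBIC))
E
```

```text
[ 550.93899945 -218.44234898   99.43568224] [-0.41286457  0.5989358   4.27339527] [0.09923584 0.17236453 0.0341199 ]
```

View pics/near3.png

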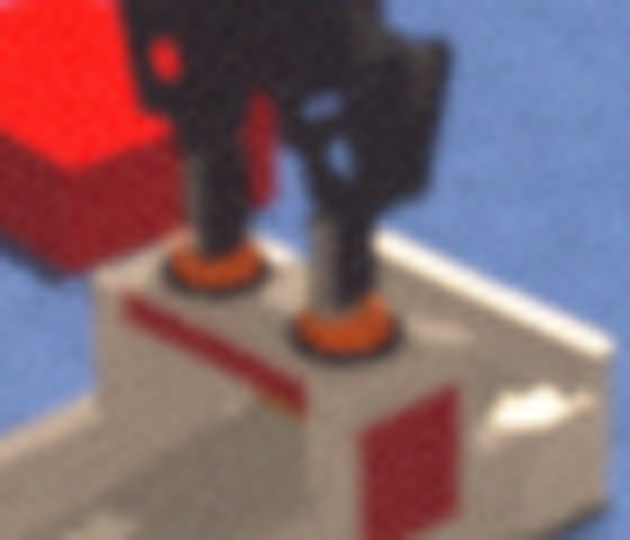

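Both tips sit on the orange buttons, at (215,260) and (345,320), and the force of 4.3 N fits two springs. I'll press on.

Call:
play_rows([
  [0,0,-0.07,0,0,0,0.18],
  [0,0,-0.07,0,0,0,0.18],
  [0,0,-0.03,0,0,0,0.18],
  [0,0,0,0,0,0,0.18],
])

```text
time_s: 4.22
eef_pos: [551.1, -218.5, 94.8]
ee_rot: [0.0, -0.145, 0.989, -0.001]
force: [-7.4, 3.7, 21.3]
grip_width: 0.59
```

Call:
play_rows([
  [0,0,0,0,0,0,0.18],
  [0,0,0,0,0,0,0.18],
  [0,0,0,0,0,0,0.18],
  [0,0,0,0,0,0,0.18],
  [0,0,0,0,0,0,0.18],
  [0,0,0,0,0,0,0.18],
  [0,0,0,0,0,0,0.18],
  [0,0,0,0,0,0,0.18],
])

```text
time_s: 4.88
eef_pos: [551.1, -218.5, 94.8]
ee_rot: [0.001, -0.145, 0.989, -0.001]
force: [-6.5, 4.0, 21.3]
grip_width: 0.591
```

```bash
python3 - <<'E'
from h import *
s=sensors.sense();print(s['eef_pos'],s['force'],s['wrist_torque'])
a=snap('scene','scene4')
cv2.imwrite('pics/near4.png',cv2.resize(a['pixels'][170:255,260:360,::-1],None,fx=7,fy=7,interpolation=cv2.INTER_CUBIC))
E
```

```text
[ 551.10056993 -218.51651281   94.7979853 ] [-6.50859374  4.04906635 21.27610212] [ 0.76042023  1.33927967 -0.03203462]
```

View pics/near4.png

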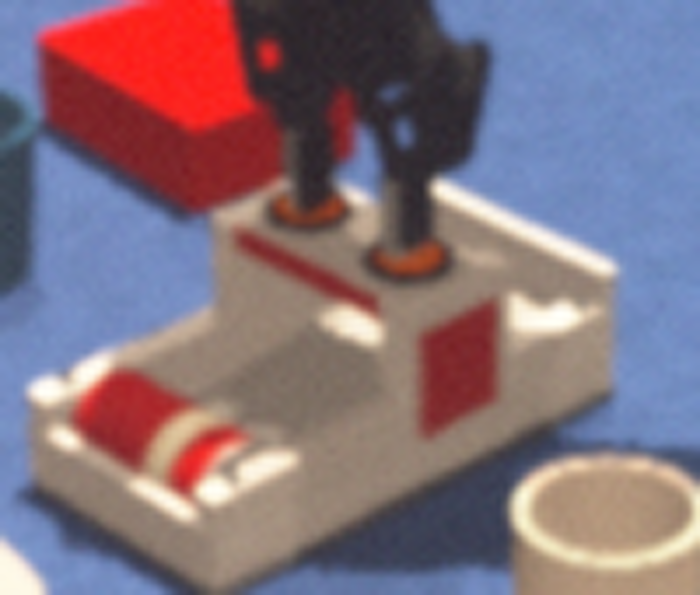

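The red tin lies in the catch tray at (160,430) and both buttons are flush down at (310,208) and (408,258). I'll hold a little longer, then rise.

Call:
play_rows([
  [0,0,0,0,0,0,0.18],
  [0,0,0,0,0,0,0.18],
  [0,0,0,0,0,0,0.18],
  [0,0,0.1,0,0,0,0.18],
  [0,0,0.15,0,0,0,0.18],
  [0,0,0.3,0,0,0,0.18],
  [0,0,0.6,0,0,0,0.18],
  [0,0,0.8,0,0,0,0.18],
])

```text
time_s: 5.6
eef_pos: [549.8, -217.8, 169.0]
ee_rot: [-0.002, -0.145, 0.99, 0.002]
force: [-0.6, -0.8, 0.2]
grip_width: 0.587
```

Call:
play_rows([
  [0,0,0.8,0,0,0,0.18],
  [-0.4,0,0.4,0,0,0,0.18],
  [-0.8,0,0,0,0,0,0.18],
  [-0.8,0,0,0,0,0,0.18],
  [-0.8,0,0,0,0,0,0.18],
  [-0.4,0,0,0,0,0,0.18],
  [0,0,0,0,0,0,0.18],
  [0,0,0,0,0,0,0.18],
])

```text
time_s: 6.27
eef_pos: [422.6, -218.5, 218.6]
ee_rot: [0.0, -0.144, 0.99, -0.0]
force: [0.5, -0.5, -0.2]
grip_width: 0.59
```

```bash
python3 - <<'E'
from h import *
s=sensors.sense();print(s['time_s'],s['eef_pos'],s['force'],abs(s['dq']).max())
a=snap('scene','scene5')
cv2.imwrite('pics/near5.png',cv2.resize(a['pixels'][150:430,200:600,::-1],None,fx=2,fy=2,interpolation=cv2.INTER_CUBIC))
b=snap('top','top5');hsv=cv2.cvtColor(a['pixels'],cv2.COLOR_RGB2HSV)
for n in('scene0','scene5'):
    c=dict(np.load(f'pics/{n}.npz'));m=cv2.inRange(cv2.cvtColor(c['pixels'],cv2.COLOR_RGB2HSV),(5,140,100),(22,255,255))
    for x in((296,311,190,203),(311,327,197,212)):
        v,u=np.nonzero(m[x[2]:x[3],x[0]:x[1]]);print(n,len(u),u.mean()+x[0],v.mean()+x[2])
E
```

```text
6.2667 [ 422.62364206 -218.53625376  218.59101004] [ 0.51348063 -0.47767868 -0.18815366] 0.034088098813143695
scene0 69 303.3768115942029 197.231884057971
scene0 65 318.4307692307692 204.76923076923077
scene5 69 303.3768115942029 197.231884057971
scene5 63 317.984126984127 204.96825396825398
```

View pics/near5.png

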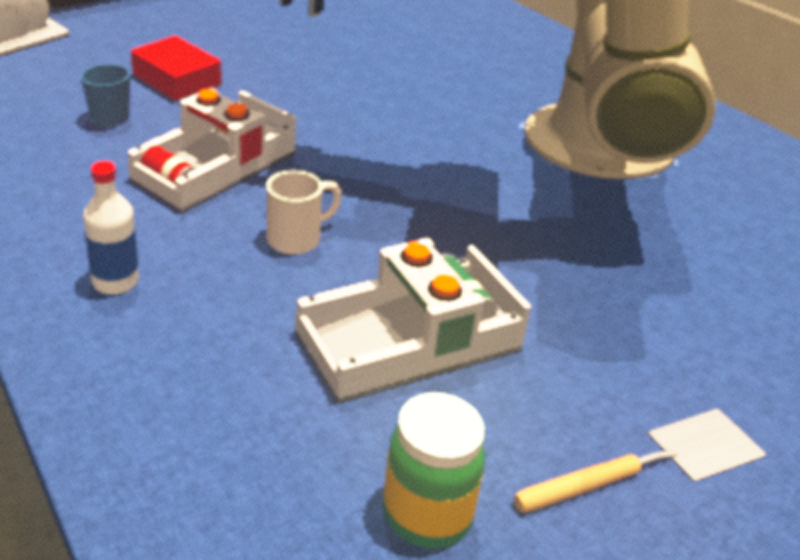

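The tin is in the tray at (165,162), both red buttons are up again with pixel centroids matching the start, and the green tin and bystanders are unmoved.

```bash
python3 -c "
from rig import order
print(order.finish_job())"
```

```text
the job is handed in; nothing more can be done
None
```

I pressed both orange buttons of the red dispenser together, one fingertip on each. They stayed fully down at about 21 N in all until the red tin had rolled into the catch tray. Then I rose straight up and moved clear, about 6.3 s into the 32 s allowed, and handed the job in.

**Last checks:**
- **Tin:** the picture shows the red tin lying in the catch tray. I did not measure its position in mm.
- **Buttons:** both red buttons are back up, with their image positions within 0.5 pixel of the start.
- **Everything else:** in the picture the green tin is still behind its gates and the other things on the counter look unmoved. I judged this by eye only.
- **Robot:** it stands clear at z = 219 mm and the wrist force is near zero.

**Disagreement:** the two cameras placed the mid-point of the buttons about 2 to 3 mm apart. I aimed between them, which was well within the button width. No check failed.

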